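# Clamp an alternator casting: strap over, nut finger-tight, then the wrench

### The job

Clamp the alternator casting in its fixture: push the swinging strap all the way across the casting to its stop, then turn the square nut clockwise by hand until it is finger-tight. Then take the open-ended wrench that fits and give the nut about an eighth of a turn more with it, turning it past finger-tight with the wrench only. Finally take the wrench off and lay it flat on the bench, clear of the fixture, leaving the casting in its nest and the other wrench, the pulley and the bearing where they are.

Things in the scene. Friction and masses are not known exactly. Their poses are not given: they have to be found in the camera images.
- fixture: Grey steel base plate, fixed to the bench, 130 mm (its x) by 235 mm (its y, from -65 to +170) and 16 mm thick. Origin at the bench top on the axis of the vertical stud; z up. A round pillar (18 mm radius) carries strap and nut. A stop post (6 mm radius, at x +25, y +36 mm) reaches 64 mm high. The casting sits on the plate, 100 mm from the stud along the fixture's +y.
- strap (a joint): Swing of the dark steel strap about the stud, rad: 0 = strap points along the fixture's -x, 1.57 = its stop, pointing along the fixture's +y right across the casting. Grows clockwise seen from above. Stiff, stays where it is left (about 5 N at the pin moves it). The strap is 32 mm wide, spans heights 52 to 62 mm and ends 107 mm from the stud.
- strap_pin (a point): Point at height 80 mm on the upright steel pin (6 mm radius, 62 to 92 mm high, with an 8 mm radius ball on top reaching 100 mm) near the free end of the strap, 95 mm from the stud axis; push the strap by this pin.
- square_nut: Steel square nut, captive on the stud on top of the strap: 30 by 30 mm, heights 66 to 88 mm; the stud end (10 mm radius) stands up to 97 mm. Origin on the stud axis at the nut's underside; its x and y axes are square to its faces (equivalent every 90 degrees). When just finger-tight its x axis points 205 degrees counterclockwise from the fixture's x. It does not rise or sink.
- nut_run (a joint): How far the nut has been run down, rad, clockwise from above: easy to turn, stops at 1.25 = finger-tight.
- nut_tight (a joint): How far the nut has been turned beyond finger-tight, rad, clockwise from above: 0 at the start; stiff, about 0.6 N m; the nut's angle from its loosest is nut_run + nut_tight. An eighth of a turn is 0.785. It moves only once nut_run has reached its end; hard stop at 1.4.
- wrench: The wrench that fits: steel open-ended wrench, the larger of two, 0.5 kg, about 245 mm long, lying flat. Origin at its underside on the middle of the handle, x along the handle towards the jaws, z up. Handle 22 mm wide, 14 mm thick, from x -80 to +85 mm. The head is 61 mm wide at most, 14 mm thick.
- wrench_jaw (a point): Where the nut's axis sits when the jaws are on the nut: x +115 mm on the wrench, mid thickness. The jaw opening is 33 mm wide, its parallel faces run 18 mm behind to 15 mm past this point and then flare; tips 24 mm past it. The mouth opens along the wrench's +x.
- wrench_grip (a point): Good place to grip the handle, near the balance point: x +15 mm on the wrench, mid thickness, 100 mm from the jaw point.
- spare_wrench: Smaller wrench of the same shape with 21 mm jaws, too small for the nut, about 200 mm long, 12 mm thick; leave it. Origin at its underside, x towards the jaws.
- casting: Loose aluminium alternator end casting in the nest of the fixture: 104 mm diameter, 34 mm high, 0.6 kg; its top is 2 mm below the strap. Origin at the centre of its underside.
- pulley: Loose steel pulley lying on the bench, 60 mm diameter, 30 mm high; leave it. Origin at its underside.
- bearing: Loose ball bearing lying on the bench, 52 mm diameter, 16 mm high; leave it. Origin at its underside.
Things that resemble listed ones, but are neither listed nor needed, are in the scene too. What is shaped like the wrench but green is not meant.

How it is judged:
On the way, in this order (a step that is already met when the one before it is completed fails the run):
1. the strap is pushed across the casting to its stop (value of joint strap above 1.45 rad), for 0.2 s.
2. the nut is finger-tight (value of joint strap above 1.42 rad and value of joint nut_run above 1.15 rad), for 0.2 s.
3. the wrench has taken the nut at least 0.55 rad past finger-tight (value of joint nut_run above 1.1 rad and value of joint nut_tight above 0.55 rad), for 0.1 s.
At the end, for the whole second after the job is handed in: Strap within 0.15 rad of its stop; nut run down to within 0.2 rad of finger-tight and turned 0.55 to 1.1 rad (about 45 degrees) beyond; wrench lying flat and still on the bench (underside within 8 mm, tilt under 0.1 rad), not touching fixture or casting; casting within 15 mm of where it was (value of joint strap above 1.42 rad and value of joint nut_run above 1.05 rad and value of joint nut_tight between 0.55 and 1.1 rad and height (world z) of wrench below 0.008 m and angle between wrench's own z axis and vertical below 0.1 rad and linear speed of wrench below 0.02 m/s and contact force between wrench and fixture below 0.1 N and contact force between wrench and casting below 0.1 N and z of casting in the frame of fixture below 0.02 m and distance of casting from where it was at the start of the episode below 0.015 m).
It fails at once if the fingers or the arm turn the nut directly past finger-tight (more than 0.3 rad) (contact force between any of the fingers, the arm and square_nut above 1 N and value of joint nut_tight above 0.3 rad).
It fails at once if the wrench is put to the nut before it has been turned finger-tight by hand (contact force between wrench and square_nut above 1 N and value of joint nut_run below 1 rad).
It fails at once if the nut is overtightened (more than 1.2 rad past finger-tight) (value of joint nut_tight above 1.2 rad).
It fails at once if the casting is knocked out of its nest (distance of casting from where it was at the start of the episode above 0.02 m or angle between casting's own z axis and vertical above 0.2 rad).
It fails at once if a bystander is (other wrench, pulley, bearing) is moved more than 30 mm (distance of any of spare_wrench, pulley, bearing from where it was at the start of the episode above 0.03 m).
It also fails if it takes over 72 s, if anything falls off the work surface, if the arm or the gripper's body presses on something with over 40 N, if the wrist force passes 120 N, or if a joint passes its speed limit or range.

### The arm

A 6-joint arm with a two-finger parallel gripper is mounted at the origin on the work surface. World frame = base frame: x ahead of the robot, y to its left, z up, the work surface at z = 0. Lengths are in m, angles in rad, forces in N, time in s.
With the tool pointing down it reaches from about 0.3 to 0.775 m from the base axis. Payload 14.6 kg.
Tool frame: the origin (TCP) lies at the very end of the fingers, on their centre line; the grasp point (between the pads) lies 19 mm behind it; z points along the fingers, y is the line along which they close (so a half turn about z gives the same grasp; the last joint's range is limited). The gripper opens to 85 mm and grips with 20 to 120 N. Pads are 22 mm wide; open, the fingers measure 114 mm over their backs; the gripper's body (76 mm by 85 mm) begins 54 mm behind the grasp point. The pads swing forward as they close: fully open they stand 13 mm farther back than shut.
Start: joints at [1.161, 0.3, 1.521, -0, 1.321, -0.067], TCP at [0.185, 0.518, 0.231] pointing down, gripper open.
Joint ranges: [-3.03, 3.03], [-0.79, 2.21], [0.23, 2.52], [-1.04, 4.18], [0, 3.07], [-2.55, 2.55]. Speed limits (rad/s): [2.22, 2.22, 2.57, 3.14, 3.14, 3.14].

### API

Orientations are given as a rotation vector (axis times angle).
In Python, from cell import telemetry, eyes, job gives the robot as it stands.
- The arm moves only by the tool apply_moves, never from a script. Its argument "targets" is a list of rows, each an object of numbers: "rx", "ry", "rz": the turn, a rotation vector about the tool's x, y, z in rad; "x", "y", "z": the shift along the tool's x, y, z in mm; "jaw": the finger opening in mm, from 0 to 85.4. In form: [{"rx": .., "ry": .., "rz": .., "x": .., "y": .., "z": .., "jaw": ..}, ...]. A call has 1 to 12 rows; each row is the pose to reach, as a shift and turn from the pose commanded when the call began, along the tool's axes at that moment; what a row does not reach only later rows make up. A row lasts 1/12 s, in which the tool goes at most 41.7 mm and 7.16 degrees, less where a joint would pass 70% of its speed; a pose out of reach is approached as far as the arm can. A call with a gripper value outside its range is refused whole. The fingers move at their own pace and stop on an object; "force" is the grip in N (left out, the last holds). Time passes only in rows, so rows that repeat a pose let the fingers close. It gives the time, the measured TCP pose, the force, the opening and the grip force at its end, in the units of the state.
- telemetry.observe(): the state, without advancing time (a new reading comes with each control period).
- eyes.capture(name): name is "side" or "top"; returns a dict with "img" (420x560x3 uint8, red, green, blue), "z_map" (420x560 float32, m along the optical axis (not along the pixel's ray), 0 where there is no reading), "mtx" (3x3 intrinsics, pixels), "dist_coeffs" ([k1, k2, p1, p2, k3] as OpenCV has them; the pictures are not rectified), "T" (4x4, takes a point from camera to world coordinates). Camera axes: x right, y up, looking along -z (the intrinsics and any distortion apply to the point x, -y, -z); pixel columns grow to the right and rows downward; lengths in m; the calibration is good to about 2 mm. A picture is of the moment at which its call begins.
- job.job_done(): hands the job in; it is judged then, once.
The state is a dict: "time": time; "joint_positions": joint angles; "qvel": joint speeds; "effort": joint torques, N m; "ee_pos": TCP position; "ee_rot": TCP orientation; "contact_force": force on the tool from outside, world axes, zero at the start; "torque": the same for the moment, N m; "width": finger opening in m; "grasp_force": force on a finger pad.
Only numpy, scipy, OpenCV 4.12 (cv2) and the standard library are available. Lean on these libraries where they do the work, as an engineer would, in place of code of your own. Each camera call takes 0.05 s, during which the arm holds its last target. There are 200 camera calls.

## Working session

There is one attempt and no reset: what is moved stays moved. The work goes in short steps, Python scripts to look and compute and a tool call to move; the robot and the scene stay as the last step left them, time stands still between calls to the robot, and variables do not carry over. Pictures are saved under pics/ and viewed, at most 10 in all, crops included, and the job is handed in when it is done.

Besides the shell and the picture viewer there is one more tool, called after "Call:" as name(argument=value, ...), one argument or row to a line, values as JSON. apply_moves: Moves the arm, as the interface text tells. Its arguments: {"type":"object","properties":{"targets":{"type":"array"},"force":{"type":"number"}},"required":["targets"]}

```bash
ls; mkdir -p pics
cat > h.py <<'E'
import numpy as np, cv2
from cell import telemetry, eyes, job
from scipy.spatial.transform import Rotation as R
def shot(n,save=None):
    c=eyes.capture(n)
    if save: cv2.imwrite('pics/%s.png'%save,c['img'][:,:,::-1])
    return c
def cloud(c):
    h,w=c['z_map'].shape
    u,v=np.meshgrid(np.arange(w),np.arange(h))
    p=cv2.undistortPoints(np.stack([u,v],-1).reshape(-1,1,2).astype(np.float64),np.array(c['mtx']),np.array(c['dist_coeffs'])).reshape(h,w,2)
    z=c['z_map'].astype(float)
    P=np.stack([p[...,0]*z,-p[...,1]*z,-z],-1)
    T=np.array(c['T']); W=P@T[:3,:3].T+T[:3,3]
    W[z<=0]=np.nan
    return W
E
python3 - <<'E'
from h import *
for n in('top','side'):
    c=shot(n,n+'0'); W=cloud(c); np.save(n+'0.npy',W); print(np.array(c['T']).round(3).tolist(), np.array(c['mtx']).round(1).tolist())
s=telemetry.observe(); print(s)
E
```

```text
pics
[[0.001, 0.993, -0.114, 0.367], [-1.0, 0.002, 0.007, 0.03], [0.007, 0.114, 0.993, 1.211], [0.0, 0.0, 0.0, 1.0]] [[416.8, 0.0, 286.2], [0.0, 416.8, 209.1], [0.0, 0.0, 1.0]]
[[0.979, 0.128, -0.156, 0.358], [-0.202, 0.64, -0.742, -0.684], [0.005, 0.758, 0.653, 0.694], [0.0, 0.0, 0.0, 1.0]] [[445.2, 0.0, 268.1], [0.0, 445.2, 211.7], [0.0, 0.0, 1.0]]
{'time': 0.1, 'joint_positions': array([ 1.16142193e+00,  3.00420512e-01,  1.52152141e+00, -2.32480817e-06,
        1.32070428e+00, -6.66387659e-02]), 'qvel': array([ 7.05691137e-04, -2.27947440e-04, -3.69534660e-04,  7.87608240e-04,
        3.02945395e-04,  8.88745990e-05]), 'effort': array([ 1.46375740e-03, -5.44374597e+01, -3.62371051e+01, -1.08910963e-04,
        3.01224361e-03, -5.60519345e-05]), 'ee_pos': array([0.18477476, 0.51780877, 0.23077431]), 'ee_rot': array([-5.35693757e-01, -3.09533312e+00,  1.60895546e-03]), 'contact_force': array([ 0.10432226,  0.32927405, -0.07282393]), 'torque': array([-0.0097727 , -0.01284764, -0.00366691]), 'grasp_force': 0.0, 'width': 0.08539611936388442}
```

View pics/top0.png

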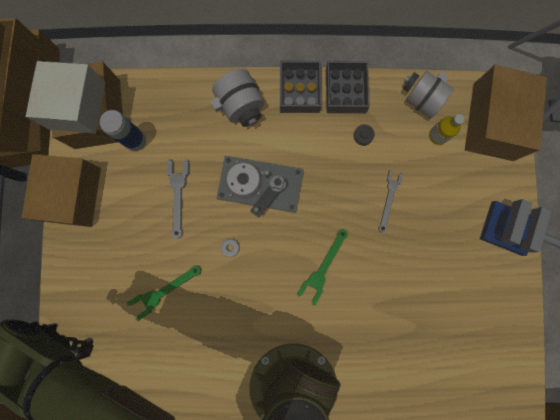

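View pics/side0.png

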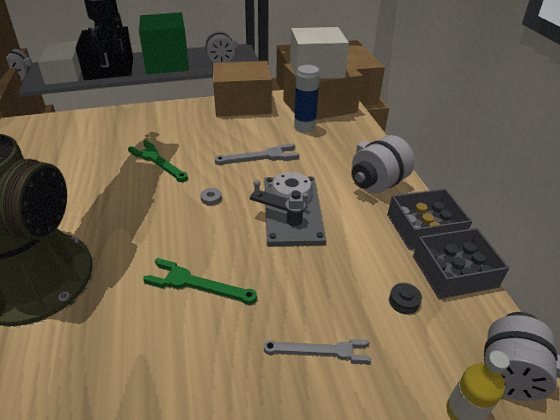

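Top view: fixture at about px (260,185), stud (278,183), casting (243,179), strap pin (258,210). The larger grey wrench is at (178,200) with its jaws up, and the spare is at (390,200).

```bash
cat > m.py <<'E'
from h import *
W=np.load('top0.npy'); img=cv2.imread('pics/top0.png')
x,y,z=W[...,0],W[...,1],W[...,2]
print('bench z',np.nanmedian(z[240:280,180:220]))
v,u=np.mgrid[:420,:560]
box=(u>205)&(u<315)&(v>145)&(v<225)
def rect(m,name):
    p=np.c_[x[m],y[m]].astype(np.float32); r=cv2.minAreaRect(p); print(name,m.sum(),np.round(r[0],4),np.round(r[1],4),round(r[2],2),'mean',p.mean(0).round(4))
rect(box&(z>.010)&(z<.022),'plate')
rect(box&(z>.045)&(z<.0535),'cast')
rect(box&(z>.055)&(z<.066),'strap')
rect(box&(z>.078)&(z<.092)&(u>266),'nut')
rect(box&(z>.093)&(u>268),'stud')
rect(box&(z>.067)&(u<267)&(v>195),'pin')
wb=(u>160)&(u<196)&(v>150)&(v<245)&(z>.007)&(z<.02)
rect(wb,'wrench')
P=np.c_[x[wb],y[wb]]
for a in np.arange(P[:,0].min(),P[:,0].max(),.012):
    s=P[(P[:,0]>=a)&(P[:,0]<a+.012)]; print(s.mean(0).round(4),(s[:,1].min().round(4),s[:,1].max().round(4)),np.round(s[:,0].min(),4))
E
python3 m.py
python3 - <<'E'
import cv2
i=cv2.imread('pics/top0.png')[145:225,160:310]
cv2.imwrite('pics/c0.png',cv2.resize(i,None,fx=5,fy=5,interpolation=cv2.INTER_CUBIC))
E
```

```text
bench z 0.001663926736871768
plate 1969 [0.5796 0.098 ] [0.2359 0.131 ] 80.21 mean [0.5776 0.0808]
cast 751 [0.5786 0.1219] [0.1417 0.0947] 69.03 mean [0.5865 0.1435]
strap 386 [0.5709 0.1148] [0.1472 0.1265] 50.36 mean [0.5329 0.0857]
nut 72 [0.5703 0.0458] [0.03   0.0304] 77.49 mean [0.5686 0.0458]
stud 47 [0.5693 0.0457] [0.021  0.0187] 24.69 mean [0.5698 0.0454]
pin 37 [0.5072 0.0901] [0.0218 0.0549] 49.53 mean [0.4975 0.0997]
wrench 767 [0.5439 0.3382] [0.2537 0.0863] 4.22 mean [0.5466 0.34  ]
[0.4263 0.3365] (np.float64(0.3202), np.float64(0.3482)) 0.418
[0.4363 0.3394] (np.float64(0.3242), np.float64(0.3735)) 0.4319
[0.4476 0.3393] (np.float64(0.3284), np.float64(0.3513)) 0.4435
[0.4595 0.3386] (np.float64(0.3287), np.float64(0.3496)) 0.4549
[0.4713 0.3371] (np.float64(0.2924), np.float64(0.3492)) 0.4665
[0.4839 0.3402] (np.float64(0.3289), np.float64(0.3632)) 0.478
[0.4965 0.3386] (np.float64(0.3224), np.float64(0.3512)) 0.49
[0.509  0.3401] (np.float64(0.3297), np.float64(0.3505)) 0.5044
[0.5207 0.3407] (np.float64(0.3301), np.float64(0.3513)) 0.5157
[0.5322 0.3404] (np.float64(0.2938), np.float64(0.3646)) 0.526
[0.5443 0.3402] (np.float64(0.3292), np.float64(0.3522)) 0.5392
[0.556  0.3415] (np.float64(0.3308), np.float64(0.352)) 0.5511
[0.5684 0.3422] (np.float64(0.3224), np.float64(0.3748)) 0.5627
[0.5796 0.3402] (np.float64(0.3185), np.float64(0.3612)) 0.5743
[0.5913 0.34  ] (np.float64(0.3173), np.float64(0.3617)) 0.5862
[0.6035 0.3401] (np.float64(0.3118), np.float64(0.3683)) 0.5981
[0.6155 0.3393] (np.float64(0.3109), np.float64(0.3691)) 0.6104
[0.6274 0.3421] (np.float64(0.3128), np.float64(0.3696)) 0.6221
[0.6392 0.3398] (np.float64(0.3119), np.float64(0.3703)) 0.6341
[0.6496 0.3413] (np.float64(0.3101), np.float64(0.3899)) 0.6461
[0.6668 0.3547] (np.float64(0.3546), np.float64(0.3549)) 0.6637
```

View pics/c0.png

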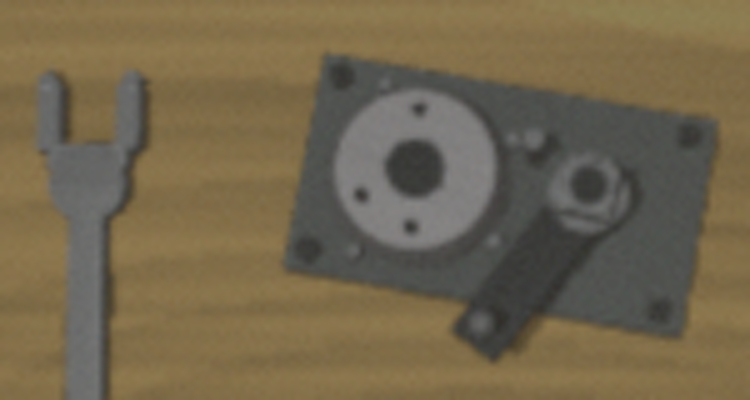

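```bash
cat >> h.py <<'E'
def ray(c,u,v,z):
    p=cv2.undistortPoints(np.array([[[u,v]]],float),np.array(c['mtx']),np.array(c['dist_coeffs']))[0,0]
    T=np.array(c['T']); d=T[:3,:3]@np.array([p[0],-p[1],-1]); o=T[:3,3]
    return o+d*(z-o[2])/d[2]
def go(x,y,z,yaw,s=None):
    """shift (mm, tool axes) and rz (rad) to world pose, tool down with tool-y at yaw deg"""
    s=s or telemetry.observe(); r=R.from_rotvec(s['ee_rot'])
    d=r.inv().apply(np.array([x,y,z])-s['ee_pos'])*1000
    a=np.radians(yaw); Y=np.array([np.cos(a),np.sin(a),0]); Z=np.array([0,0,-1.]); X=np.cross(Y,Z)
    q=(r.inv()*R.from_matrix(np.c_[X,Y,Z])).as_rotvec()
    return d.round(1),q.round(4)
E
python3 - <<'E'
from h import *
c=shot('top')
print('pin',ray(c,255.8,208.6,.096),'stud',ray(c,277.2,181.2,.097))
W=np.load('top0.npy');v,u=np.mgrid[:420,:560]
m=(u>160)&(u<196)&(v>150)&(v<245)&(W[...,2]>.010)&(W[...,2]<.019)
m=cv2.morphologyEx(m.astype(np.uint8),cv2.MORPH_OPEN,np.ones((2,2)))>0
P=W[m]; h=P[(P[:,0]>.45)&(P[:,0]<.56)]
k=np.polyfit(h[:,0],h[:,1],1); print('slope',np.degrees(np.arctan(k[0])),k, 'x ext',np.sort(P[:,0])[[0,3,10,-10,-3,-1]])
img=cv2.imread('pics/top0.png'); 
print('tip',ray(c,169,160,.014),ray(c,186.5,160,.014),'tail',ray(c,177,237.5,.014))
# strap/stud final pin
print(go(.4955,.105,.18,51.6))
print(telemetry.observe()['time'])
E
python3 - <<'E'
import cv2
i=cv2.imread('pics/top0.png')[150:245,150:210]
cv2.imwrite('pics/c1.png',cv2.resize(i,None,fx=6,fy=6,interpolation=cv2.INTER_CUBIC))
E
```

```text
pin [0.49667485 0.10390318 0.096     ] stud [0.57144874 0.04652731 0.097     ]
slope 1.495689388224916 [0.02611064 0.32387563] x ext [0.42097689 0.42318637 0.42619377 0.64723963        nan        nan]
tip [0.65012944 0.36737033 0.014     ] [0.64995056 0.31520461 0.014     ] tail [0.42198194 0.33613569 0.014     ]
(array([-431.4, -284.3,   51.1]), array([-9.000e-04,  1.000e-04,  3.274e-01]))
0.15
```

View pics/c1.png

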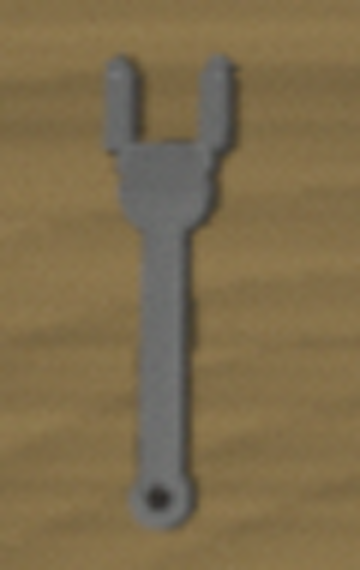

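The wrench view shows the jaw floor at about row 173.4, tips at 158.8 and the ring tail at 237.6. That puts the jaw point near (0.629, 0.340), heading 1.5°. Next I move above the pin.

Call:
apply_moves(
  targets=[
    {"x": -216,"y": -142,"z": 20,"rz": 0.16,"jaw": 34},
    {"x": -216,"y": -142,"z": 20,"rz": 0.16,"jaw": 34},
    {"x": -216,"y": -142,"z": 20,"rz": 0.16,"jaw": 34},
    {"x": -216,"y": -142,"z": 20,"rz": 0.16,"jaw": 34},
    {"x": -216,"y": -142,"z": 20,"rz": 0.16,"jaw": 34},
    {"x": -432,"y": -285,"z": 90,"rz": 0.319,"jaw": 34},
    {"x": -432,"y": -285,"z": 90,"rz": 0.319,"jaw": 34},
    {"x": -432,"y": -285,"z": 90,"rz": 0.319,"jaw": 34},
    {"x": -432,"y": -285,"z": 90,"rz": 0.319,"jaw": 34},
    {"x": -432,"y": -285,"z": 90,"rz": 0.319,"jaw": 34},
    {"x": -432,"y": -285,"z": 90,"rz": 0.319,"jaw": 34},
    {"x": -432,"y": -285,"z": 90,"rz": 0.319,"jaw": 34},
  ],
)

```text
invalid input at $.targets[0]: expected keys rx, ry, rz, x, y, z, jaw
```

Call:
apply_moves(
  targets=[
    {"rx": 0,"ry": 0,"x": -216,"y": -142,"z": 20,"rz": 0.16,"jaw": 34},
    {"rx": 0,"ry": 0,"x": -216,"y": -142,"z": 20,"rz": 0.16,"jaw": 34},
    {"rx": 0,"ry": 0,"x": -216,"y": -142,"z": 20,"rz": 0.16,"jaw": 34},
    {"rx": 0,"ry": 0,"x": -216,"y": -142,"z": 20,"rz": 0.16,"jaw": 34},
    {"rx": 0,"ry": 0,"x": -216,"y": -142,"z": 20,"rz": 0.16,"jaw": 34},
    {"rx": 0,"ry": 0,"x": -432,"y": -285,"z": 90,"rz": 0.319,"jaw": 34},
    {"rx": 0,"ry": 0,"x": -432,"y": -285,"z": 90,"rz": 0.319,"jaw": 34},
    {"rx": 0,"ry": 0,"x": -432,"y": -285,"z": 90,"rz": 0.319,"jaw": 34},
    {"rx": 0,"ry": 0,"x": -432,"y": -285,"z": 90,"rz": 0.319,"jaw": 34},
    {"rx": 0,"ry": 0,"x": -432,"y": -285,"z": 90,"rz": 0.319,"jaw": 34},
    {"rx": 0,"ry": 0,"x": -432,"y": -285,"z": 90,"rz": 0.319,"jaw": 34},
    {"rx": 0,"ry": 0,"x": -432,"y": -285,"z": 90,"rz": 0.319,"jaw": 34},
  ],
)

```text
time: 1.15
ee_pos: [0.481, 0.1233, 0.147]
ee_rot: [1.021, 2.971, 0.0]
contact_force: [-0.1, 0.4, -0.3]
width: 0.0337
grasp_force: 0.0
```

Call:
apply_moves(
  targets=[
    {"rx": 0,"ry": 0,"rz": 0,"x": -24,"y": -6,"z": 5,"jaw": 34},
    {"rx": 0,"ry": 0,"rz": 0,"x": -24,"y": -6,"z": 5,"jaw": 34},
    {"rx": 0,"ry": 0,"rz": 0,"x": -24,"y": -6,"z": 5,"jaw": 34},
    {"rx": 0,"ry": 0,"rz": 0,"x": -24,"y": -6,"z": 5,"jaw": 34},
  ],
)

```text
time: 1.48
ee_pos: [0.4951, 0.1062, 0.1425]
ee_rot: [-1.021, -2.971, 0.0]
contact_force: [0.8, 0.2, 0.1]
width: 0.0341
grasp_force: 0.0
```

```bash
python3 -c "
from h import *
print(go(.4967,.1039,.068,52.1)); shot('top','t1')"
```

```text
(array([-2.7, -0.8, 74.5]), array([-0.0002, -0.0004, -0.0003]))
```

Call:
apply_moves(
  targets=[
    {"rx": 0,"ry": 0,"rz": 0,"x": -3,"y": -1,"z": 35,"jaw": 34},
    {"rx": 0,"ry": 0,"rz": 0,"x": -3,"y": -1,"z": 72,"jaw": 34},
    {"rx": 0,"ry": 0,"rz": 0,"x": -3,"y": -1,"z": 72,"jaw": 34},
    {"rx": 0,"ry": 0,"rz": 0,"x": -3,"y": -1,"z": 72,"jaw": 18},
    {"rx": 0,"ry": 0,"rz": 0,"x": -3,"y": -1,"z": 72,"jaw": 18},
    {"rx": 0,"ry": 0,"rz": 0,"x": -3,"y": -1,"z": 72,"jaw": 18},
  ],
)

```text
time: 2.03
ee_pos: [0.4976, 0.1035, 0.0724]
ee_rot: [1.019, 2.97, 0.001]
contact_force: [-2.6, -1.2, -1.1]
width: 0.0182
grasp_force: 1.4
```

```bash
python3 -c "
from h import *
s=telemetry.observe();print(s['ee_pos'],s['width'],s['contact_force'])
print(go(.5708,.0462,.068,52.1))
for f in np.arange(.11,1.3,.11): print(round(f,3),(-94+94*np.cos(f)).round(1),(94*np.sin(f)).round(1))"
```

```text
[0.49762288 0.103527   0.07240788] 0.018165621335774547 [-2.61293512 -1.22383103 -1.14008726]
(array([-93. ,  -0.3,   4.5]), array([0.0011, 0.0013, 0.0003]))
0.11 -0.6 10.3
0.22 -2.3 20.5
0.33 -5.1 30.5
0.44 -9.0 40.0
0.55 -13.9 49.1
0.66 -19.7 57.6
0.77 -26.5 65.4
0.88 -34.1 72.4
0.99 -42.4 78.6
1.1 -51.4 83.8
1.21 -60.8 87.9
```

Call:
apply_moves(
  targets=[
    {"rx": 0,"ry": 0,"rz": 0.11,"x": -0.6,"y": 10.3,"z": 0,"jaw": 18},
    {"rx": 0,"ry": 0,"rz": 0.22,"x": -2.3,"y": 20.5,"z": 0,"jaw": 18},
    {"rx": 0,"ry": 0,"rz": 0.33,"x": -5.1,"y": 30.5,"z": 0,"jaw": 18},
    {"rx": 0,"ry": 0,"rz": 0.44,"x": -9,"y": 40,"z": 0,"jaw": 18},
    {"rx": 0,"ry": 0,"rz": 0.55,"x": -13.9,"y": 49.1,"z": 0,"jaw": 18},
    {"rx": 0,"ry": 0,"rz": 0.66,"x": -19.7,"y": 57.6,"z": 0,"jaw": 18},
    {"rx": 0,"ry": 0,"rz": 0.77,"x": -26.5,"y": 65.4,"z": 0,"jaw": 18},
    {"rx": 0,"ry": 0,"rz": 0.88,"x": -34.1,"y": 72.4,"z": 0,"jaw": 18},
    {"rx": 0,"ry": 0,"rz": 0.99,"x": -42.4,"y": 78.6,"z": 0,"jaw": 18},
    {"rx": 0,"ry": 0,"rz": 1.05,"x": -47.3,"y": 81.5,"z": 0,"jaw": 18},
    {"rx": 0,"ry": 0,"rz": 1.08,"x": -49.7,"y": 83,"z": 0,"jaw": 18},
    {"rx": 0,"ry": 0,"rz": 1.08,"x": -49.7,"y": 83,"z": 0,"jaw": 18},
  ],
)

```text
time: 3.03
ee_pos: [0.5882, 0.1383, 0.0723]
ee_rot: [2.404, 2.021, 0.003]
contact_force: [-0.5, 0.2, 0.4]
width: 0.0185
grasp_force: 0.3
```

```bash
python3 -c "
from h import *
s=telemetry.observe();p=s['ee_pos'];print(p,s['ee_rot'],np.degrees(np.arctan2(p[1]-.0462,p[0]-.5708)),np.hypot(p[1]-.0462,p[0]-.5708),s['contact_force'])
"
```

```text
[0.58824366 0.13833952 0.0722785 ] [2.40372225 2.02137273 0.0028446 ] 79.27975840267922 0.09377618496379932 [-0.52764538  0.17408627  0.37659231]
```

Call:
apply_moves(
  targets=[
    {"rx": 0,"ry": 0,"rz": 0,"x": 0,"y": 3,"z": 0,"jaw": 18},
    {"rx": 0,"ry": 0,"rz": 0,"x": 0,"y": 5,"z": 0,"jaw": 18},
    {"rx": 0,"ry": 0,"rz": 0,"x": 0,"y": 5,"z": 0,"jaw": 18},
    {"rx": 0,"ry": 0,"rz": 0,"x": 0,"y": 5,"z": 0,"jaw": 18},
  ],
)

```text
time: 3.37
ee_pos: [0.5904, 0.1381, 0.0718]
ee_rot: [-2.398, -2.024, 0.005]
contact_force: [-24.5, 3.1, 13.9]
width: 0.0181
grasp_force: 12.6
```

Call:
apply_moves(
  targets=[
    {"rx": 0,"ry": 0,"rz": 0,"x": 0,"y": -5,"z": 0,"jaw": 34},
    {"rx": 0,"ry": 0,"rz": 0,"x": 0,"y": -5,"z": 0,"jaw": 34},
    {"rx": 0,"ry": 0,"rz": 0,"x": 0,"y": -5,"z": 0,"jaw": 34},
    {"rx": 0,"ry": 0,"rz": 0,"x": 0,"y": -5,"z": -40,"jaw": 60},
    {"rx": 0,"ry": 0,"rz": 0,"x": 0,"y": -5,"z": -80,"jaw": 60},
    {"rx": 0,"ry": 0,"rz": 0,"x": -80,"y": -100,"z": -100,"jaw": 60},
    {"rx": 0,"ry": 0,"rz": 0,"x": -80,"y": -150,"z": -100,"jaw": 60},
    {"rx": 0,"ry": 0,"rz": 0,"x": -80,"y": -150,"z": -100,"jaw": 60},
    {"rx": 0,"ry": 0,"rz": 0,"x": -80,"y": -150,"z": -100,"jaw": 60},
    {"rx": 0,"ry": 0,"rz": 0,"x": -80,"y": -150,"z": -100,"jaw": 60},
  ],
)

```text
time: 4.2
ee_pos: [0.4259, 0.0828, 0.1709]
ee_rot: [-2.402, -2.024, 0.002]
contact_force: [0.9, 1.5, 0.6]
width: 0.0602
grasp_force: 0.0
```

```bash
cat > nut.py <<'E'
from h import *
import sys
A=[]
for k in range(3):
    c=shot('top',sys.argv[1]); W=cloud(c)
    near=np.hypot(W[...,0]-.5708,W[...,1]-.0462)<.026
    m=near&(W[...,2]>.08)&(W[...,2]<.105); A.append(W[m])
P=np.concatenate(A); r=cv2.minAreaRect(P[:,:2].astype(np.float32)); print(len(P),r)
i=c['img'][145:225,210:310,::-1]; cv2.imwrite('pics/%sc.png'%sys.argv[1],cv2.resize(i,None,fx=7,fy=7,interpolation=cv2.INTER_CUBIC))
print(telemetry.observe()['ee_pos'],telemetry.observe()['ee_rot'])
E
python3 nut.py t2
```

```text
366 ((0.570428729057312, 0.04568507522344589), (0.029648344963788986, 0.03086424246430397), 77.90959167480469)
[0.43187014 0.08391898 0.17153679] [2.40181012 2.02270501 0.00355186]
```

View pics/t2c.png

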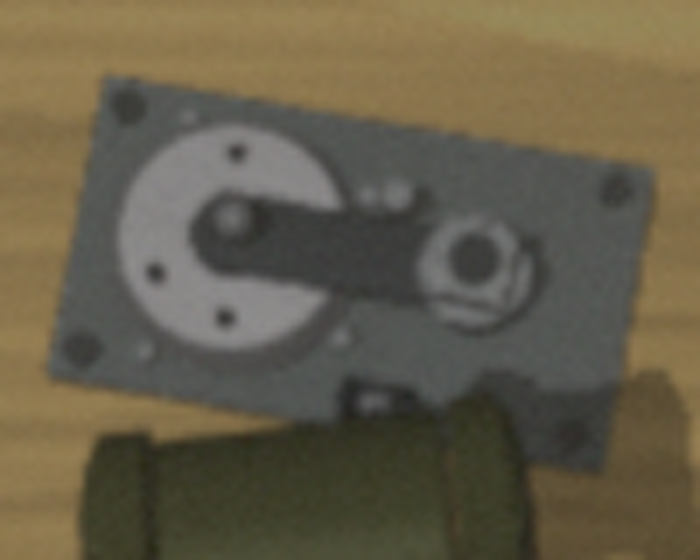

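The strap lies across the casting: pin at crop (232,217), post at (395,195). The nut sits at about 78° mod 90. Next I move over the nut.

```bash
python3 -c "
from h import *
print(go(.5706,.046,.125,-12))"
```

```text
(array([-13.8, 143. ,  46.9]), array([ 0.0026, -0.0008,  0.0385]))
```

Call:
apply_moves(
  targets=[
    {"rx": 0.0026,"ry": 0,"rz": 0.0385,"x": -14,"y": 143,"z": 10,"jaw": 60},
    {"rx": 0.0026,"ry": 0,"rz": 0.0385,"x": -14,"y": 143,"z": 20,"jaw": 60},
    {"rx": 0.0026,"ry": 0,"rz": 0.0385,"x": -14,"y": 143,"z": 30,"jaw": 60},
    {"rx": 0.0026,"ry": 0,"rz": 0.0385,"x": -14,"y": 143,"z": 47,"jaw": 60},
    {"rx": 0.0026,"ry": 0,"rz": 0.0385,"x": -14,"y": 143,"z": 47,"jaw": 55},
    {"rx": 0.0026,"ry": 0,"rz": 0.0385,"x": -14,"y": 143,"z": 47,"jaw": 55},
    {"rx": 0.0026,"ry": 0,"rz": 0.0385,"x": -14,"y": 143,"z": 47,"jaw": 55},
  ],
)

```text
time: 4.93
ee_pos: [0.5699, 0.0461, 0.1235]
ee_rot: [-2.44, -1.976, 0.003]
contact_force: [-1.0, 0.1, 0.6]
width: 0.0554
grasp_force: 0.0
```

```bash
python3 -c "
from h import *
print(go(.5706,.046,.068,-12))"
```

```text
(array([ 0.1,  0.9, 55.5]), array([-0.0027,  0.    ,  0.0003]))
```

Call:
apply_moves(
  force=40,
  targets=[
    {"rx": 0,"ry": 0,"rz": 0,"x": 0,"y": 1,"z": 25,"jaw": 55},
    {"rx": 0,"ry": 0,"rz": 0,"x": 0,"y": 1,"z": 55,"jaw": 55},
    {"rx": 0,"ry": 0,"rz": 0,"x": 0,"y": 1,"z": 55,"jaw": 55},
    {"rx": 0,"ry": 0,"rz": 0,"x": 0,"y": 1,"z": 55,"jaw": 27},
    {"rx": 0,"ry": 0,"rz": 0,"x": 0,"y": 1,"z": 55,"jaw": 25},
    {"rx": 0,"ry": 0,"rz": 0,"x": 0,"y": 1,"z": 55,"jaw": 25},
    {"rx": 0,"ry": 0,"rz": 0,"x": 0,"y": 1,"z": 55,"jaw": 25},
    {"rx": 0,"ry": 0,"rz": 0,"x": 0,"y": 1,"z": 55,"jaw": 25},
  ],
)

```text
time: 5.6
ee_pos: [0.5719, 0.0457, 0.0712]
ee_rot: [2.441, 1.976, 0.004]
contact_force: [3.7, 0.7, 7.9]
width: 0.0289
grasp_force: 45.0
```

```bash
python3 -c "
from h import *
s=telemetry.observe();print(s['ee_pos'],s['torque'],s['width'],s['grasp_force'],s['contact_force'])
Y=R.from_rotvec(s['ee_rot']).as_matrix()[:,1];print(np.degrees(np.arctan2(Y[1],Y[0])))"
```

```text
[0.57193475 0.04571843 0.07118263] [ 0.10317368 -0.3470786  -0.0885174 ] 0.028888363623026103 45.00541627407074 [3.72605095 0.67871325 7.9324661 ]
-12.005192290724413
```

Call:
apply_moves(
  targets=[
    {"rx": 0,"ry": 0,"rz": 0.1,"x": 0,"y": 0,"z": 0,"jaw": 25},
    {"rx": 0,"ry": 0,"rz": 0.2,"x": 0,"y": 0,"z": 0,"jaw": 25},
    {"rx": 0,"ry": 0,"rz": 0.3,"x": 0,"y": 0,"z": 0,"jaw": 25},
    {"rx": 0,"ry": 0,"rz": 0.4,"x": 0,"y": 0,"z": 0,"jaw": 25},
    {"rx": 0,"ry": 0,"rz": 0.5,"x": 0,"y": 0,"z": 0,"jaw": 25},
    {"rx": 0,"ry": 0,"rz": 0.6,"x": 0,"y": 0,"z": 0,"jaw": 25},
    {"rx": 0,"ry": 0,"rz": 0.7,"x": 0,"y": 0,"z": 0,"jaw": 25},
    {"rx": 0,"ry": 0,"rz": 0.8,"x": 0,"y": 0,"z": 0,"jaw": 25},
    {"rx": 0,"ry": 0,"rz": 0.9,"x": 0,"y": 0,"z": 0,"jaw": 25},
    {"rx": 0,"ry": 0,"rz": 1.0,"x": 0,"y": 0,"z": 0,"jaw": 25},
    {"rx": 0,"ry": 0,"rz": 1.0,"x": 0,"y": 0,"z": 0,"jaw": 25},
    {"rx": 0,"ry": 0,"rz": 1.0,"x": 0,"y": 0,"z": 0,"jaw": 25},
  ],
)

```text
time: 6.6
ee_pos: [0.5724, 0.0454, 0.0712]
ee_rot: [3.09, 0.563, 0.006]
contact_force: [7.5, -1.9, 5.6]
width: 0.0294
grasp_force: 44.7
```

```bash
cat > st.py <<'E'
from h import *
s=telemetry.observe();print(s['time'],s['ee_pos'].round(4),s['torque'].round(3),s['width'],s['grasp_force'],s['contact_force'].round(1))
Y=R.from_rotvec(s['ee_rot']).as_matrix()[:,1];print(np.degrees(np.arctan2(Y[1],Y[0])))
E
python3 st.py
```

```text
6.6 [0.5724 0.0454 0.0712] [-0.235 -1.175 -0.142] 0.029356757505054454 44.711090326309204 [ 7.5 -1.9  5.6]
-69.35997245087928
```

Call:
apply_moves(
  targets=[
    {"rx": 0,"ry": 0,"rz": 0.04,"x": 0,"y": 0,"z": 0,"jaw": 25},
    {"rx": 0,"ry": 0,"rz": 0.08,"x": 0,"y": 0,"z": 0,"jaw": 25},
    {"rx": 0,"ry": 0,"rz": 0.08,"x": 0,"y": 0,"z": 0,"jaw": 25},
    {"rx": 0,"ry": 0,"rz": 0.08,"x": 0,"y": 0,"z": 0,"jaw": 25},
  ],
)

```text
time: 6.93
ee_pos: [0.5724, 0.0453, 0.0712]
ee_rot: [3.11, 0.439, 0.006]
contact_force: [8.4, -2.7, 5.4]
width: 0.0292
grasp_force: 44.7
```

```bash
python3 st.py
```

```text
6.9333 [0.5724 0.0453 0.0712] [-0.29  -1.262 -0.167] 0.029201364230987525 44.698224663734436 [ 8.4 -2.7  5.4]
-73.91757253118247
```

Call:
apply_moves(
  targets=[
    {"rx": 0,"ry": 0,"rz": 0.03,"x": 0,"y": 0,"z": 0,"jaw": 25},
    {"rx": 0,"ry": 0,"rz": 0.03,"x": 0,"y": 0,"z": 0,"jaw": 25},
    {"rx": 0,"ry": 0,"rz": 0.03,"x": 0,"y": 0,"z": 0,"jaw": 25},
  ],
)

```text
time: 7.18
ee_pos: [0.5725, 0.0453, 0.0712]
ee_rot: [3.116, 0.394, 0.006]
contact_force: [8.2, -3.4, 5.4]
width: 0.0288
grasp_force: 44.6
```

```bash
python3 st.py
```

```text
7.1833 [0.5725 0.0453 0.0712] [-0.355 -1.222  0.214] 0.028809362697853315 44.631736278533936 [ 8.2 -3.4  5.4]
-75.59598287665473
```

Call:
apply_moves(
  targets=[
    {"rx": 0,"ry": 0,"rz": 0,"x": 0,"y": 0,"z": 0,"jaw": 50},
    {"rx": 0,"ry": 0,"rz": 0,"x": 0,"y": 0,"z": 0,"jaw": 50},
    {"rx": 0,"ry": 0,"rz": 0,"x": 0,"y": 0,"z": -2,"jaw": 50},
    {"rx": 0,"ry": 0,"rz": 0,"x": 0,"y": 0,"z": -40,"jaw": 50},
    {"rx": 0,"ry": 0,"rz": 0,"x": 0,"y": 0,"z": -80,"jaw": 50},
    {"rx": 0,"ry": 0,"rz": -0.12,"x": 10,"y": -40,"z": -80,"jaw": 50},
    {"rx": 0,"ry": 0,"rz": -0.24,"x": 20,"y": -80,"z": -80,"jaw": 60},
    {"rx": 0,"ry": 0,"rz": -0.36,"x": 30,"y": -120,"z": -80,"jaw": 60},
    {"rx": 0,"ry": 0,"rz": -0.48,"x": 30,"y": -160,"z": -80,"jaw": 60},
    {"rx": 0,"ry": 0,"rz": -0.6,"x": 30,"y": -200,"z": -80,"jaw": 60},
    {"rx": 0,"ry": 0,"rz": -0.72,"x": 30,"y": -240,"z": -80,"jaw": 60},
    {"rx": 0,"ry": 0,"rz": -0.84,"x": 30,"y": -280,"z": -80,"jaw": 60},
  ],
)

```text
time: 8.18
ee_pos: [0.5289, 0.3261, 0.1491]
ee_rot: [-2.679, -1.638, 0.004]
contact_force: [0.7, -0.6, -0.2]
width: 0.0603
grasp_force: 0.0
```

```bash
python3 st.py; python3 nut.py t3; python3 -c "
from h import *
print(go(.529,.3377,.12,91.5))"
```

```text
8.1833 [0.5289 0.3261 0.1491] [-0.007 -0.009 -0.028] 0.06025438085384348 0.0 [ 0.7 -0.6 -0.2]
-27.12768633862603
375 ((0.5700029134750366, 0.04588450491428375), (0.030985387042164803, 0.029947031289339066), 14.021173477172852)
[0.52864042 0.32663645 0.14873601] [-2.68002894 -1.63555261  0.00381616]
(array([10. , -4.7, 28.7]), array([-0.0029, -0.0023, -2.0719]))
```

View pics/t3c.png

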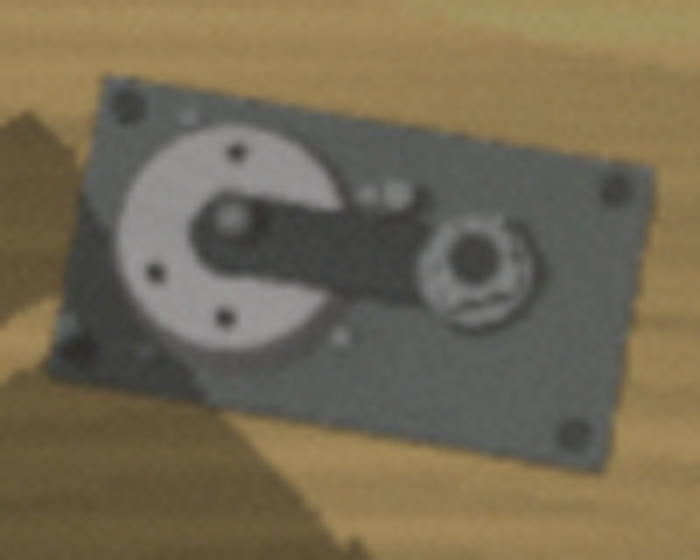

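The nut is now square at about 14–15° mod 90 (crop centre (475,258)), which matches finger-tight. Next I rotate over the wrench.

Call:
apply_moves(
  targets=[
    {"rx": 0,"ry": 0,"rz": -0.12,"x": 10,"y": -5,"z": 28,"jaw": 50},
    {"rx": 0,"ry": 0,"rz": -0.24,"x": 10,"y": -5,"z": 28,"jaw": 50},
    {"rx": 0,"ry": 0,"rz": -0.36,"x": 10,"y": -5,"z": 28,"jaw": 50},
    {"rx": 0,"ry": 0,"rz": -0.48,"x": 10,"y": -5,"z": 28,"jaw": 50},
    {"rx": 0,"ry": 0,"rz": -0.6,"x": 10,"y": -5,"z": 28,"jaw": 50},
    {"rx": 0,"ry": 0,"rz": -0.72,"x": 10,"y": -5,"z": 28,"jaw": 50},
    {"rx": 0,"ry": 0,"rz": -0.84,"x": 10,"y": -5,"z": 28,"jaw": 50},
    {"rx": 0,"ry": 0,"rz": -0.96,"x": 10,"y": -5,"z": 28,"jaw": 50},
    {"rx": 0,"ry": 0,"rz": -1.08,"x": 10,"y": -5,"z": 28,"jaw": 50},
    {"rx": 0,"ry": 0,"rz": -1.2,"x": 10,"y": -5,"z": 28,"jaw": 50},
    {"rx": 0,"ry": 0,"rz": -1.32,"x": 10,"y": -5,"z": 28,"jaw": 50},
    {"rx": 0,"ry": 0,"rz": -1.44,"x": 10,"y": -5,"z": 28,"jaw": 50},
  ],
)

```text
time: 9.33
ee_pos: [0.5304, 0.3342, 0.121]
ee_rot: [-0.938, -2.995, 0.001]
contact_force: [0.2, -0.1, 0.3]
width: 0.05
grasp_force: 0.0
```

```bash
python3 st.py; python3 -c "
from h import *
print(go(.529,.3377,.06,91.5))"
```

```text
9.3333 [0.5304 0.3342 0.121 ] [0.014 0.031 0.026] 0.04998395196138094 0.0 [ 0.2 -0.1  0.3]
55.232703067480486
(array([ 3. ,  2.1, 61. ]), array([-6.00e-04, -2.80e-03, -6.33e-01]))
```

Call:
apply_moves(
  targets=[
    {"rx": 0,"ry": 0,"rz": -0.11,"x": 3,"y": 2,"z": 40,"jaw": 50},
    {"rx": 0,"ry": 0,"rz": -0.22,"x": 3,"y": 2,"z": 61,"jaw": 50},
    {"rx": 0,"ry": 0,"rz": -0.33,"x": 3,"y": 2,"z": 61,"jaw": 50},
    {"rx": 0,"ry": 0,"rz": -0.44,"x": 3,"y": 2,"z": 61,"jaw": 50},
    {"rx": 0,"ry": 0,"rz": -0.55,"x": 3,"y": 2,"z": 61,"jaw": 50},
    {"rx": 0,"ry": 0,"rz": -0.63,"x": 3,"y": 2,"z": 61,"jaw": 50},
    {"rx": 0,"ry": 0,"rz": -0.63,"x": 3,"y": 2,"z": 61,"jaw": 50},
    {"rx": 0,"ry": 0,"rz": -0.63,"x": 3,"y": 2,"z": 61,"jaw": 50},
  ],
)

```text
time: 10.0
ee_pos: [0.5289, 0.338, 0.0599]
ee_rot: [0.024, -3.139, -0.001]
contact_force: [0.6, -0.8, 0.4]
width: 0.0502
grasp_force: 0.0
```

```bash
python3 st.py; python3 -c "
from h import *
print(go(.529,.3377,.003,91.5))"
```

```text
10.0 [0.5289 0.338  0.0599] [-0.034 -0.001  0.041] 0.050173473955401435 0.0 [ 0.6 -0.8  0.4]
90.87808904806754
(array([-0.2, -0.4, 56.9]), array([ 0.0004, -0.0027, -0.0109]))
```

Call:
apply_moves(
  force=80,
  targets=[
    {"rx": 0,"ry": 0,"rz": -0.01,"x": 0,"y": 0,"z": 30,"jaw": 50},
    {"rx": 0,"ry": 0,"rz": -0.01,"x": 0,"y": 0,"z": 50,"jaw": 40},
    {"rx": 0,"ry": 0,"rz": -0.01,"x": 0,"y": 0,"z": 56,"jaw": 30},
    {"rx": 0,"ry": 0,"rz": -0.01,"x": 0,"y": 0,"z": 56,"jaw": 15},
    {"rx": 0,"ry": 0,"rz": -0.01,"x": 0,"y": 0,"z": 56,"jaw": 15},
    {"rx": 0,"ry": 0,"rz": -0.01,"x": 0,"y": 0,"z": 56,"jaw": 15},
    {"rx": 0,"ry": 0,"rz": -0.01,"x": 0,"y": 0,"z": 56,"jaw": 15},
    {"rx": 0,"ry": 0,"rz": -0.01,"x": 0,"y": 0,"z": 56,"jaw": 15},
  ],
)

```text
time: 10.67
ee_pos: [0.5287, 0.339, 0.0045]
ee_rot: [0.046, -3.139, -0.001]
contact_force: [0.4, 0.6, -6.7]
width: 0.02
grasp_force: 80.8
```

```bash
python3 st.py
```

```text
10.6667 [0.5287 0.339  0.0045] [ 0.026  0.123 -0.003] 0.0199936207052605 80.80577731132507 [ 0.4  0.6 -6.7]
91.68363489706324
```

Call:
apply_moves(
  targets=[
    {"rx": 0,"ry": 0,"rz": 0,"x": 0,"y": 0,"z": -20,"jaw": 15},
    {"rx": 0,"ry": 0,"rz": 0,"x": 0,"y": 0,"z": -50,"jaw": 15},
    {"rx": 0,"ry": 0,"rz": 0,"x": 0,"y": 0,"z": -80,"jaw": 15},
    {"rx": 0,"ry": 0,"rz": 0,"x": 0,"y": 0,"z": -110,"jaw": 15},
    {"rx": 0,"ry": 0,"rz": 0,"x": 0,"y": 0,"z": -125,"jaw": 15},
    {"rx": 0,"ry": 0,"rz": 0,"x": 0,"y": 0,"z": -125,"jaw": 15},
  ],
)

```text
time: 11.17
ee_pos: [0.5302, 0.3396, 0.1334]
ee_rot: [-0.046, 3.138, 0.006]
contact_force: [0.1, 1.1, -6.1]
width: 0.0194
grasp_force: 81.0
```

```bash
python3 st.py; python3 -c "
from h import *
print(go(.4176,.0036,.13,105.2))"
```

```text
11.1667 [0.5302 0.3396 0.1334] [0.023 0.138 0.017] 0.019393556045750177 81.00783348083496 [ 0.1  1.1 -6.1]
91.69419566813703
(array([ 122.5, -332.5,    1.7]), array([ 0.0034,  0.0042, -0.2357]))
```

Call:
apply_moves(
  targets=[
    {"rx": 0,"ry": 0,"rz": -0.03,"x": 30,"y": -40,"z": 0,"jaw": 15},
    {"rx": 0,"ry": 0,"rz": -0.06,"x": 50,"y": -75,"z": 0,"jaw": 15},
    {"rx": 0,"ry": 0,"rz": -0.09,"x": 70,"y": -110,"z": 0,"jaw": 15},
    {"rx": 0,"ry": 0,"rz": -0.12,"x": 90,"y": -145,"z": 0,"jaw": 15},
    {"rx": 0,"ry": 0,"rz": -0.15,"x": 110,"y": -180,"z": 0,"jaw": 15},
    {"rx": 0,"ry": 0,"rz": -0.18,"x": 122,"y": -215,"z": 0,"jaw": 15},
    {"rx": 0,"ry": 0,"rz": -0.21,"x": 122,"y": -250,"z": 0,"jaw": 15},
    {"rx": 0,"ry": 0,"rz": -0.236,"x": 122,"y": -285,"z": 0,"jaw": 15},
    {"rx": 0,"ry": 0,"rz": -0.236,"x": 122,"y": -320,"z": 0,"jaw": 15},
    {"rx": 0,"ry": 0,"rz": -0.236,"x": 122,"y": -332,"z": 0,"jaw": 15},
    {"rx": 0,"ry": 0,"rz": -0.236,"x": 122,"y": -332,"z": 0,"jaw": 15},
    {"rx": 0,"ry": 0,"rz": -0.236,"x": 122,"y": -332,"z": 0,"jaw": 15},
  ],
)

```text
time: 12.17
ee_pos: [0.4162, 0.0028, 0.1282]
ee_rot: [0.413, -3.111, -0.002]
contact_force: [0.9, 0.8, -5.4]
width: 0.0197
grasp_force: 81.2
```

```bash
python3 st.py
python3 - <<'E'
from h import *
c=shot('top','t4'); W=cloud(c); s=telemetry.observe()
i=c['img'][150:240,230:330,::-1]; cv2.imwrite('pics/t4c.png',cv2.resize(i,None,fx=7,fy=7,interpolation=cv2.INTER_CUBIC))
m=(W[...,2]>.115)&(W[...,2]<.155)&(W[...,0]>.47)&(W[...,0]<.57)&(abs(W[...,1]-.03)<.06)
P=W[m]; print(m.sum(),np.median(P[:,2]))
# wrench frame coordinates
a=np.radians(15.2)
p=s['ee_pos']; e=np.array([np.cos(a),np.sin(a)]);n=np.array([-e[1],e[0]])
L=(P[:,:2]-p[:2])@e; Q=(P[:,:2]-p[:2])@n
for l in np.arange(.04,.14,.006):
    k=(L>=l)&(L<l+.006)
    if k.any(): print(round(l+.003,3),k.sum(),Q[k].min().round(4),Q[k].max().round(4),'in',Q[k&(Q>0)].min().round(4) if (k&(Q>0)).any() else '',Q[k&(Q<0)].max().round(4) if (k&(Q<0)).any() else '',P[k,2].mean().round(4))
print(L.max())
E
```

```text
12.1667 [0.4162 0.0028 0.1282] [-0.013  0.165 -0.035] 0.019703790226536188 81.19217991828918 [ 0.9  0.8 -5.4]
105.11625912296341
313 0.1407558411282508
0.055 1 -0.022 -0.022 in  -0.022 0.1457
0.061 14 -0.0212 -0.0073 in  -0.0073 0.1411
0.067 28 -0.0225 0.0232 in 0.0014 -0.0004 0.1411
0.073 45 -0.024 0.0219 in 0.0 -0.0017 0.1417
0.079 50 -0.0286 0.0305 in 0.001 -0.0008 0.1405
0.085 28 -0.03 0.0292 in 0.0085 -0.0104 0.1406
0.091 25 -0.0294 0.0303 in 0.0172 -0.0175 0.1396
0.097 24 -0.0302 0.029 in 0.0177 -0.0162 0.1414
0.103 23 -0.0296 0.0302 in 0.0169 -0.0164 0.1401
0.109 27 -0.0303 0.0306 in 0.0175 -0.0173 0.1405
0.115 23 -0.0299 0.0293 in 0.0186 -0.0165 0.1404
0.121 22 -0.032 0.031 in 0.0198 -0.0206 0.1391
0.127 3 -0.027 0.0266 in 0.0266 -0.0247 0.1399
0.12520936647788194
```

View pics/t4c.png

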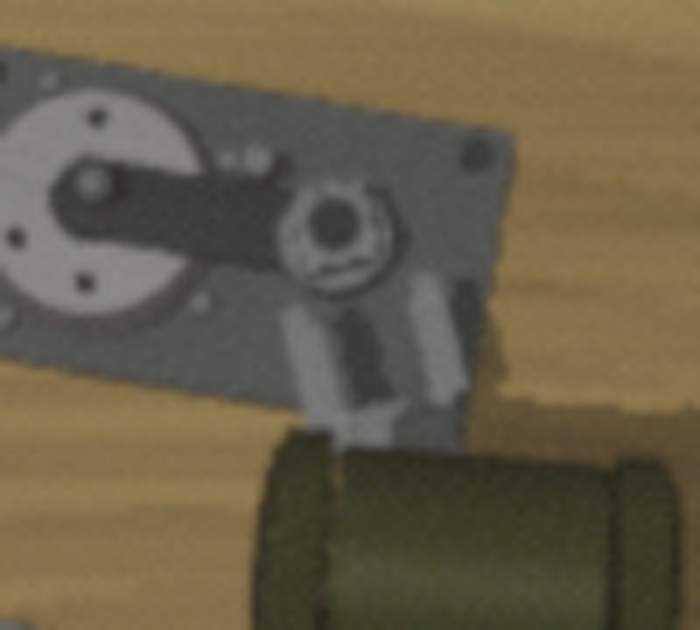

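The jaws are centred on the grip line and pointing at the nut: tines at crop (310,360) and (440,340), nut at (338,235). I lower first, then insert.

```bash
python3 -c "
from h import *
a=np.radians(14.8);e=np.array([np.cos(a),np.sin(a)])
for d in (.058,):
  q=np.array([.571,.0455])-(.101+d)*e; print(q,go(q[0],q[1],.0735,104.8))"
```

```text
[0.41727508 0.00488412] (array([-1.5,  1. , 54.8]), array([ 0.0016, -0.0033,  0.0068]))
```

Call:
apply_moves(
  targets=[
    {"rx": 0,"ry": 0,"rz": 0.007,"x": -1.5,"y": 1,"z": 20,"jaw": 15},
    {"rx": 0,"ry": 0,"rz": 0.007,"x": -1.5,"y": 1,"z": 40,"jaw": 15},
    {"rx": 0,"ry": 0,"rz": 0.007,"x": -1.5,"y": 1,"z": 55,"jaw": 15},
    {"rx": 0,"ry": 0,"rz": 0.007,"x": -1.5,"y": 1,"z": 55,"jaw": 15},
    {"rx": 0,"ry": 0,"rz": 0.007,"x": -1.5,"y": 1,"z": 55,"jaw": 15},
  ],
)

```text
time: 12.63
ee_pos: [0.4174, 0.0055, 0.0735]
ee_rot: [0.407, -3.111, -0.002]
contact_force: [0.7, -0.2, -6.0]
width: 0.0195
grasp_force: 81.1
```

```bash
python3 st.py; python3 -c "
from h import *
a=np.radians(14.8);e=np.array([np.cos(a),np.sin(a)])
q=np.array([.571,.0455])-(.101)*e; print(q,go(q[0],q[1],.0735,104.8))"
```

```text
12.6333 [0.4174 0.0055 0.0735] [-0.067  0.11  -0.001] 0.01952673014342451 81.1017107963562 [ 0.7 -0.2 -6. ]
104.89557835692894
[0.47335084 0.01969998] (array([-57.8,  -0.6,  -0.2]), array([ 0.0018, -0.004 ,  0.0017]))
```

Call:
apply_moves(
  targets=[
    {"rx": 0,"ry": 0,"rz": 0,"x": -15,"y": -0.5,"z": 0,"jaw": 15},
    {"rx": 0,"ry": 0,"rz": 0,"x": -25,"y": -0.5,"z": 0,"jaw": 15},
    {"rx": 0,"ry": 0,"rz": 0,"x": -32,"y": -0.5,"z": 0,"jaw": 15},
    {"rx": 0,"ry": 0,"rz": 0,"x": -39,"y": -0.5,"z": 0,"jaw": 15},
    {"rx": 0,"ry": 0,"rz": 0,"x": -46,"y": -0.5,"z": 0,"jaw": 15},
    {"rx": 0,"ry": 0,"rz": 0,"x": -52,"y": -0.5,"z": 0,"jaw": 15},
    {"rx": 0,"ry": 0,"rz": 0,"x": -57,"y": -0.5,"z": 0,"jaw": 15},
    {"rx": 0,"ry": 0,"rz": 0,"x": -57,"y": -0.5,"z": 0,"jaw": 15},
    {"rx": 0,"ry": 0,"rz": 0,"x": -57,"y": -0.5,"z": 0,"jaw": 15},
  ],
)

```text
time: 13.38
ee_pos: [0.4729, 0.0188, 0.0736]
ee_rot: [0.405, -3.112, -0.001]
contact_force: [-0.6, -0.3, -6.6]
width: 0.0197
grasp_force: 81.2
```

```bash
python3 st.py; python3 nut.py t5
```

```text
13.3833 [0.4729 0.0188 0.0736] [-0.072  0.189  0.021] 0.01971419254593464 81.19638562202454 [-0.6 -0.3 -6.6]
104.8285781865727
624 ((0.5668551921844482, 0.04547867178916931), (0.04062262177467346, 0.05048460140824318), 13.754209518432617)
[0.47266735 0.01871495 0.073679  ] [ 4.04619720e-01 -3.11257858e+00 -1.36646101e-03]
```

View pics/t5c.png

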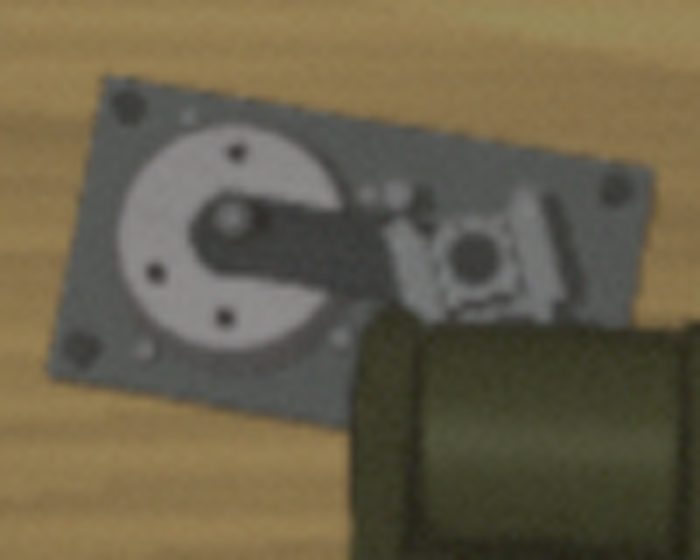

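The nut sits inside the jaws, with tines on both sides and no contact force. Now I turn it clockwise about the stud.

Call:
apply_moves(
  targets=[
    {"rx": 0,"ry": 0,"rz": 0.1,"x": -0.5,"y": 10.1,"z": 0,"jaw": 15},
    {"rx": 0,"ry": 0,"rz": 0.2,"x": -2,"y": 20.1,"z": 0,"jaw": 15},
    {"rx": 0,"ry": 0,"rz": 0.3,"x": -4.5,"y": 29.8,"z": 0,"jaw": 15},
    {"rx": 0,"ry": 0,"rz": 0.4,"x": -8,"y": 39.3,"z": 0,"jaw": 15},
    {"rx": 0,"ry": 0,"rz": 0.4,"x": -8,"y": 39.3,"z": 0,"jaw": 15},
  ],
)

```text
time: 13.95
ee_pos: [0.4704, 0.0599, 0.0738]
ee_rot: [-0.228, -3.13, -0.0]
contact_force: [-1.1, -1.0, -6.7]
width: 0.0198
grasp_force: 81.2
```

```bash
python3 st.py; python3 -c "
from h import *
a=np.radians(14.8)-.4;e=np.array([np.cos(a),np.sin(a)])
q=np.array([.571,.0455])-(.101)*e; print(q,go(q[0],q[1],.0735,90+np.degrees(a)))"
```

```text
13.95 [0.4704 0.0599 0.0738] [-0.081  0.367  0.174] 0.019812626549316318 81.18960857391357 [-1.1 -1.  -6.7]
81.68624457876133
[0.47101216 0.05976298] (array([-0.6, -0. ,  0.3]), array([ 0.0001, -0.0029, -0.0034]))
```

Call:
apply_moves(
  targets=[
    {"rx": 0,"ry": 0,"rz": 0.1,"x": -0.5,"y": 10.1,"z": 0,"jaw": 15},
    {"rx": 0,"ry": 0,"rz": 0.2,"x": -2,"y": 20.1,"z": 0,"jaw": 15},
    {"rx": 0,"ry": 0,"rz": 0.3,"x": -4.5,"y": 29.8,"z": 0,"jaw": 15},
    {"rx": 0,"ry": 0,"rz": 0.4,"x": -8,"y": 39.3,"z": 0,"jaw": 15},
  ],
)

```text
time: 14.28
ee_pos: [0.4836, 0.0969, 0.0736]
ee_rot: [-0.84, -3.023, 0.001]
contact_force: [-3.2, 4.1, -5.9]
width: 0.0196
grasp_force: 81.3
```

```bash
python3 st.py; python3 nut.py t6
```

```text
14.2833 [0.4836 0.0969 0.0736] [0.594 0.479 0.794] 0.019593105038843442 81.34691834449768 [-3.2  4.1 -5.9]
58.95034958958137
479 ((0.5707980394363403, 0.04625033959746361), (0.050883639603853226, 0.03420206904411316), 54.27301025390625)
[0.48372269 0.09699711 0.07354269] [-8.33814125e-01 -3.02505101e+00  1.75463513e-04]
```

View pics/t6c.png

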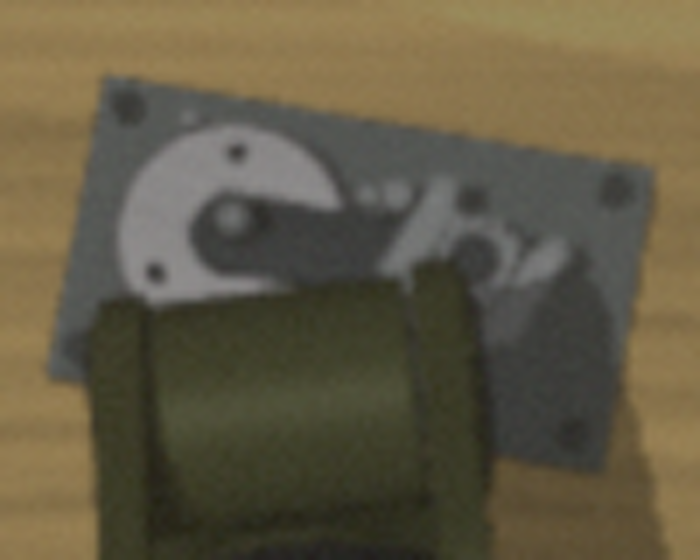

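The wrench has turned about 46° (tines now at about −31°) and the torque has risen, so the nut is tightening. A little more covers the play, then I ease back.

Call:
apply_moves(
  targets=[
    {"rx": 0,"ry": 0,"rz": 0.05,"x": -0.2,"y": 5,"z": 0,"jaw": 15},
    {"rx": 0,"ry": 0,"rz": 0.06,"x": -0.2,"y": 6.1,"z": 0,"jaw": 15},
    {"rx": 0,"ry": 0,"rz": 0.06,"x": -0.2,"y": 6.1,"z": 0,"jaw": 15},
    {"rx": 0,"ry": 0,"rz": 0.06,"x": -0.2,"y": 6.1,"z": 0,"jaw": 15},
    {"rx": 0,"ry": 0,"rz": 0.03,"x": 0,"y": 3,"z": 0,"jaw": 15},
    {"rx": 0,"ry": 0,"rz": 0,"x": 0,"y": 0,"z": 0,"jaw": 15},
    {"rx": 0,"ry": 0,"rz": 0,"x": 0,"y": 0,"z": 0,"jaw": 15},
  ],
)

```text
time: 15.02
ee_pos: [0.4841, 0.0961, 0.0739]
ee_rot: [-0.833, -3.027, -0.0]
contact_force: [0.8, 3.5, -6.8]
width: 0.0196
grasp_force: 81.2
```

```bash
python3 st.py
```

```text
15.0167 [0.4841 0.0961 0.0739] [0.759 0.03  0.452] 0.019636475138124703 81.21637344360352 [ 0.8  3.5 -6.8]
59.22214045987927
```

Call:
apply_moves(
  targets=[
    {"rx": 0,"ry": 0,"rz": -0.03,"x": 0,"y": -3,"z": 0,"jaw": 15},
    {"rx": 0,"ry": 0,"rz": -0.03,"x": 0,"y": -3,"z": 0,"jaw": 15},
    {"rx": 0,"ry": 0,"rz": -0.03,"x": 12,"y": -3.4,"z": 0,"jaw": 15},
    {"rx": 0,"ry": 0,"rz": -0.03,"x": 24,"y": -3.7,"z": 0,"jaw": 15},
    {"rx": 0,"ry": 0,"rz": -0.03,"x": 36,"y": -4,"z": 0,"jaw": 15},
    {"rx": 0,"ry": 0,"rz": -0.03,"x": 50,"y": -4.5,"z": 0,"jaw": 15},
    {"rx": 0,"ry": 0,"rz": -0.03,"x": 65,"y": -5,"z": 0,"jaw": 15},
    {"rx": 0,"ry": 0,"rz": -0.03,"x": 65,"y": -5,"z": 0,"jaw": 15},
    {"rx": 0,"ry": 0,"rz": -0.03,"x": 65,"y": -5,"z": -40,"jaw": 15},
    {"rx": 0,"ry": 0,"rz": -0.03,"x": 65,"y": -5,"z": -60,"jaw": 15},
    {"rx": 0,"ry": 0,"rz": -0.03,"x": 65,"y": -5,"z": -60,"jaw": 15},
  ],
)

```text
time: 15.93
ee_pos: [0.4275, 0.1264, 0.1378]
ee_rot: [0.793, 3.036, 0.004]
contact_force: [0.5, 0.2, -5.4]
width: 0.0193
grasp_force: 81.3
```

```bash
python3 st.py; python3 nut.py t7; python3 -c "
from h import *
print(go(.529,.339,.12,91.5)); 
"
```

```text
15.9333 [0.4275 0.1264 0.1378] [0.07  0.1   0.025] 0.019306014219264696 81.31075859069824 [ 0.5  0.2 -5.4]
60.72134929079526
376 ((0.5702629685401917, 0.046002138406038284), (0.030496874824166298, 0.03085806965827942), 63.76061248779297)
[0.42522776 0.12575763 0.13286403] [-7.93413501e-01 -3.03585507e+00  1.20008130e-03]
(array([ 13.8, 236.8,  12.5]), array([-0.0007, -0.0038, -0.5374]))
```

The nut now reads −26°, about 0.72 rad past finger-tight, which is in range. I'll return the wrench to its original spot.

Call:
apply_moves(
  targets=[
    {"rx": 0,"ry": 0,"rz": -0.05,"x": 2,"y": 35,"z": 0,"jaw": 15},
    {"rx": 0,"ry": 0,"rz": -0.13,"x": 4,"y": 70,"z": 0,"jaw": 15},
    {"rx": 0,"ry": 0,"rz": -0.21,"x": 6,"y": 105,"z": 0,"jaw": 15},
    {"rx": 0,"ry": 0,"rz": -0.29,"x": 8,"y": 140,"z": 0,"jaw": 15},
    {"rx": 0,"ry": 0,"rz": -0.37,"x": 10,"y": 175,"z": 0,"jaw": 15},
    {"rx": 0,"ry": 0,"rz": -0.45,"x": 12,"y": 210,"z": 0,"jaw": 15},
    {"rx": 0,"ry": 0,"rz": -0.537,"x": 14,"y": 237,"z": 0,"jaw": 15},
    {"rx": 0,"ry": 0,"rz": -0.537,"x": 14,"y": 237,"z": 50,"jaw": 15},
    {"rx": 0,"ry": 0,"rz": -0.537,"x": 14,"y": 237,"z": 80,"jaw": 15},
    {"rx": 0,"ry": 0,"rz": -0.537,"x": 14,"y": 237,"z": 100,"jaw": 15},
    {"rx": 0,"ry": 0,"rz": -0.537,"x": 14,"y": 237,"z": 100,"jaw": 15},
  ],
)

```text
time: 17.0
ee_pos: [0.5258, 0.3375, 0.0259]
ee_rot: [0.04, -3.128, 0.009]
contact_force: [-1.5, -0.1, -6.5]
width: 0.0193
grasp_force: 81.3
```

```bash
python3 st.py; python3 -c "
from h import *
print(go(.529,.339,.0045,91.5)); 
"
```

```text
17.0 [0.5258 0.3375 0.0259] [-0.052  0.174  0.004] 0.01925807821572783 81.34738683700562 [-1.5 -0.1 -6.5]
91.47787053203851
(array([-3.5,  1.6, 21.3]), array([-0.0053, -0.0136, -0.0004]))
```

Call:
apply_moves(
  targets=[
    {"rx": 0,"ry": 0,"rz": 0,"x": 0,"y": 0,"z": 10,"jaw": 15},
    {"rx": 0,"ry": 0,"rz": 0,"x": 0,"y": 0,"z": 16,"jaw": 15},
    {"rx": 0,"ry": 0,"rz": 0,"x": 0,"y": 0,"z": 19,"jaw": 15},
    {"rx": 0,"ry": 0,"rz": 0,"x": 0,"y": 0,"z": 20,"jaw": 15},
    {"rx": 0,"ry": 0,"rz": 0,"x": 0,"y": 0,"z": 20,"jaw": 15},
  ],
)

```text
time: 17.42
ee_pos: [0.5298, 0.3395, 0.0144]
ee_rot: [0.04, -3.14, -0.002]
contact_force: [0.6, 0.3, -6.2]
width: 0.0195
grasp_force: 81.5
```

```bash
python3 st.py
```

```text
17.4167 [0.5298 0.3395 0.0144] [ 0.01   0.134 -0.03 ] 0.019540299986454856 81.48995876312256 [ 0.6  0.3 -6.2]
91.46589932784836
```

Still 10 mm to go.

Call:
apply_moves(
  targets=[
    {"rx": 0,"ry": 0,"rz": 0,"x": 0,"y": 0,"z": 5,"jaw": 15},
    {"rx": 0,"ry": 0,"rz": 0,"x": 0,"y": 0,"z": 9,"jaw": 15},
    {"rx": 0,"ry": 0,"rz": 0,"x": 0,"y": 0,"z": 10,"jaw": 15},
    {"rx": 0,"ry": 0,"rz": 0,"x": 0,"y": 0,"z": 10,"jaw": 15},
    {"rx": 0,"ry": 0,"rz": 0,"x": 0,"y": 0,"z": 10,"jaw": 15},
  ],
)

```text
time: 17.83
ee_pos: [0.5294, 0.3394, 0.0038]
ee_rot: [0.04, -3.139, -0.001]
contact_force: [0.4, -0.3, -6.4]
width: 0.0197
grasp_force: 81.5
```

```bash
python3 st.py
```

```text
17.8333 [0.5294 0.3394 0.0038] [ 0.02   0.138 -0.071] 0.019663269621657584 81.49959683418274 [ 0.4 -0.3 -6.4]
91.47048808176669
```

Call:
apply_moves(
  targets=[
    {"rx": 0,"ry": 0,"rz": 0,"x": 0,"y": 0,"z": 1,"jaw": 15},
    {"rx": 0,"ry": 0,"rz": 0,"x": 0,"y": 0,"z": 1.5,"jaw": 15},
    {"rx": 0,"ry": 0,"rz": 0,"x": 0,"y": 0,"z": 1.5,"jaw": 30},
    {"rx": 0,"ry": 0,"rz": 0,"x": 0,"y": 0,"z": 0,"jaw": 50},
    {"rx": 0,"ry": 0,"rz": 0,"x": 0,"y": 0,"z": 0,"jaw": 50},
    {"rx": 0,"ry": 0,"rz": 0,"x": 0,"y": 0,"z": -20,"jaw": 50},
    {"rx": 0,"ry": 0,"rz": 0,"x": 0,"y": 0,"z": -60,"jaw": 50},
    {"rx": 0,"ry": 0,"rz": 0,"x": 0,"y": 0,"z": -100,"jaw": 50},
    {"rx": 0,"ry": 0,"rz": 0,"x": 0,"y": 40,"z": -140,"jaw": 50},
    {"rx": 0,"ry": 0,"rz": 0,"x": 0,"y": 80,"z": -150,"jaw": 50},
    {"rx": 0,"ry": 0,"rz": 0,"x": 0,"y": 120,"z": -150,"jaw": 50},
    {"rx": 0,"ry": 0,"rz": 0,"x": 0,"y": 150,"z": -150,"jaw": 50},
  ],
)

```text
time: 18.83
ee_pos: [0.5263, 0.4913, 0.1572]
ee_rot: [-0.039, 3.14, 0.006]
contact_force: [0.6, -0.1, 1.0]
width: 0.0499
grasp_force: 0.0
```

```bash
python3 st.py; python3 nut.py t8
python3 - <<'E'
from h import *
shot('side','s8'); W=cloud(shot('top'));P=W[165:240,168:188].reshape(-1,3)
P=P[(P[:,2]>.01)&(P[:,2]<.03)&(abs(P[:,1]-.34)<.012)]; h=P[(P[:,0]>.44)&(P[:,0]<.6)]; print(len(h),np.polyfit(h[:,0],h[:,2],1),np.median(h[:,2]))
E
```

```text
18.8333 [0.5263 0.4913 0.1572] [-0.029  0.013  0.007] 0.04987579390833948 0.0 [ 0.6 -0.1  1. ]
91.43257345035224
379 ((0.5702493190765381, 0.04598346725106239), (0.03062155842781067, 0.030657820403575897), 63.31925964355469)
[0.52489317 0.49166591 0.15339292] [ 4.53870191e-02 -3.13888591e+00 -1.14569389e-03]
424 [0.00602877 0.01209187] 0.015304600419305037
```

View pics/s8.png

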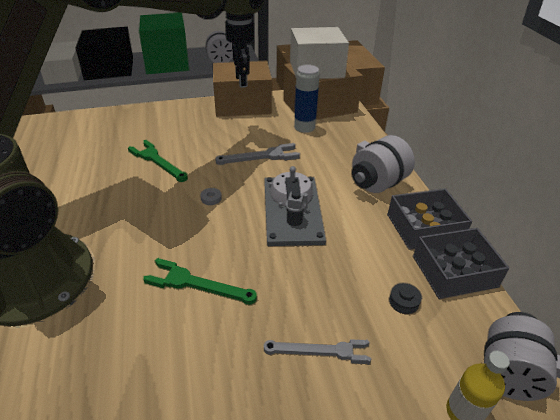

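The wrench lies flat at px (258,156), the strap is across the casting at (295,195), and the spare wrench, pulley and bearing haven't moved. Handing in.

```bash
python3 -c "
from cell import job
print(job.job_done())"
```

```text
the job is handed in; nothing more can be done
None
```

I handed the job in at about 19 s of the 72 s: the strap is at its stop, the nut is about 0.72 rad past finger-tight (by camera), and the wrench lies flat back in its original spot; I got no verdict back.

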